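# Pack the extension tubes, close the carton and scan it out

## Robot

A 7-joint arm with a two-finger parallel gripper is mounted at the origin on the work surface. World frame = base frame: x ahead of the robot, y to its left, z up, the work surface at z = 0. Lengths are in m, angles in rad, forces in N, time in s.
With the tool pointing down it reaches from about 0.425 to 0.8 m from the base axis. Payload 8.3 kg.
Tool frame: the origin (TCP) lies at the very end of the fingers, on their centre line; the grasp point (between the pads) lies grasp_offset behind it (grasp_offset is the distance from the TCP to the grasp point, in m); x points along the fingers, y is the direction in which the jaws open and shut, and the axes are right-handed (so a half turn about x gives the same grasp; the last joint's range is limited). The gripper opens to 85 mm and grips with 20 to 120 N. Pads are 22 mm wide; open, the fingers measure 114 mm over their backs; the gripper's body (76 mm by 85 mm) begins 54 mm behind the grasp point. The pads swing forward as they close: fully open they stand 13 mm farther back than shut.
Start: joints at [1.22, 0.383, 0.016, 1.37, -0.006, 1.388, -0.046], TCP at [0.177, -0.599, 0.231] pointing down, gripper open.
Joint ranges: [-2.95, 2.95], [-0.25, 2.06], [-1.52, 1.56], [0.18, 2.33], [-1.44, 4.58], [0.02, 2.06], [-3.01, 3.01]. Speed limits (rad/s): [2.39, 2.39, 3.01, 3.01, 3.14, 3.14, 3.14].

## Interface

Orientations are given as a 3x3 rotation matrix whose columns are the frame's x, y, z axes.
In Python, from plant import get_state, camera, job_done, trace, landmark_of, grasp_offset gives the robot as it stands. The module is installed in compiled form; this text tells all that it offers.
- The arm moves only by the tool step_arm, never from a script. Its argument "targets" is one flat list of numbers, 5 for each row, row after row: the shift along the world's x, y, z in m, then the turn about the world's z in rad, then the closure, from -1 (fully open) to 1 (shut). In form: [x, y, z, spin, hand, x, y, z, spin, hand, ...]. A call has 1 to 20 rows; each row shifts and turns the commanded pose from where the row before left it; what a row does not reach is not made up. A row lasts 1/12 s, in which the tool goes at most 41.7 mm and 7.16 degrees, less where a joint would pass 70% of its speed; a pose out of reach is approached as far as the arm can. A call with a gripper value outside its range is refused whole. The fingers move at their own pace and stop on an object; "squeeze" is the grip in N (left out, the last holds). Time passes only in rows, so rows that do not move let the fingers close. It gives the time, the measured TCP pose, the force and the opening at its end, in the units of the state.
- get_state(): the state, without advancing time (a new reading comes with each control period).
- camera(name): name is "side" or "top"; returns a dict with "color" (400x640x3 uint8, blue, green, red), "range_z" (400x640 float32, m along the optical axis (not along the pixel's ray), 0 where there is no reading), "fx", "fy", "cx", "cy" (pixels), "rvec" (rotation vector, rad) and "tvec" (3), from world to camera coordinates, as OpenCV has them. Camera axes: x right, y down, z forward; pixel columns grow to the right and rows downward; lengths in m; the calibration is good to about 2 mm. A picture is of the moment at which its call begins.
- job_done(): hands the job in, once; it reports no verdict.
Trained networks look in a picture, given as the dict that the camera call returned (one of the last four; its "shot" number tells which), for a name from the list of things; names that differ only in an ending like _2 or _b are one class to them, and where a whole thing is asked for, a point or a joint stands for the part that bears it (a point fixed in the world has none). Each returns a list of dicts, best first, with "p" (0 to 1); they miss things now and then, are a little off and sometimes report something else, mostly with a low value. They report only what shows in the picture. A call takes as long as a camera call. They do not tell look-alikes from the thing itself.
- trace(picture, label): "mask" (400x640 bool, what is visible of it) and "bbox" ([left, top, right, bottom] as shares, 0 to 1, of the picture: columns of its width, rows of its height, round what is visible of it).
- landmark_of(picture, label): "point" ([column, row] as shares, 0 to 1, of the picture: columns of its width, rows of its height: a listed point, or the origin of a listed thing).
The state is a dict: "clock": time; "joint_pos": joint angles; "joint_velocities": joint speeds; "tau": joint torques, N m; "ee_pos": TCP position; "eef_rot": TCP orientation; "wrist_force": force on the tool from outside, world axes, zero at the start; "ft_torque": the same for the moment, N m; "gripper_width": finger opening in m.
Only numpy, scipy, OpenCV 4.12 (cv2) and the standard library are available. Lean on these libraries where they do the work, as an engineer would, in place of code of your own. Each camera call takes 0.05 s, during which the arm holds its last target.

## Task

Slide every microscope extension tube that is on the bench, flange down, over a spindle of its own in the carton until it sits on the carton's floor; then fold the carton's short flap down flat and after it the long flap over it. Then take the scanner from its dock, hold it still for a good second about 10 cm straight above the middle of the label on the closed carton, looking squarely down with its reading line along the row of bars, and put it back standing in its dock; leave the other things on the bench where they are.

Things in the scene. Friction and masses are not known exactly. Their poses are not given: they have to be found in the camera images.
- carton: Open cardboard carton, 330 (its x) x 160 (its y) x 85 mm high, walls and floor 5 mm thick (inside 320 x 150 mm), fixed to the bench. Origin: centre of its underside, z up. Three upright white spindles stand in a row along its x on the floor. The wall on its -y side is 90 mm high, the other three are 85 mm. Flaps are hinged on its two long walls.
- spindle0 (a point): Foot of spindle 0 (at carton x = -90 mm), on its axis at the carton's floor, 5 mm above the bench. The spindle is a 30 mm round shaft that rises 52 mm from here, its top 6 mm tapered to 22 mm.
- spindle1 (a point): Foot of spindle 1 (at carton x = 0 mm), on its axis at the carton's floor, 5 mm above the bench. The spindle is a 30 mm round shaft that rises 52 mm from here, its top 6 mm tapered to 22 mm.
- spindle2 (a point): Foot of spindle 2 (at carton x = 90 mm), on its axis at the carton's floor, 5 mm above the bench. The spindle is a 30 mm round shaft that rises 52 mm from here, its top 6 mm tapered to 22 mm.
- inner_flap (a joint): Angle of the short carton flap on the +y long wall: 0 = folded shut (level over the box), 1.57 = upright, above that it leans outward (starts 1.75 to 2.05). It stays where it is left (stiff fold, about 0.05 N m). 326 x 80 x 4 mm.
- inner_hinge (a point): Middle of the short flap's hinge line (which runs along the carton's x), on the top outer edge of the +y wall, 85 mm above the bench; the flap's underside passes through it.
- inner_edge (a point): Middle of the free edge of the short flap, 80 mm from its hinge.
- outer_flap (a joint): Angle of the long carton flap on the -y long wall: 0 = folded shut over the short flap, 1.57 = upright, above that it leans outward (starts 1.75 to 2.05). Stays where it is left. 326 x 95 x 4 mm; it carries the label on its outer face.
- outer_hinge (a point): Middle of the long flap's hinge line (along the carton's x), on the top outer edge of the -y wall, 90 mm above the bench.
- outer_edge (a point): Middle of the free edge of the long flap, 95 mm from its hinge.
- label (a point): Centre of the white barcode label (90 x 50 mm) on the outer face of the long flap, 52 mm from the hinge, 40 mm towards the carton's +x. The point's z is the label's normal (up when the flap is shut), its x runs along the row of bars (carton x).
- tube0: Microscope extension tube: 62 mm high aluminium tube of 48 mm outer diameter on a dark flange of 66 mm diameter, 12 mm thick; a 33 mm bore goes right through. Stands on its flange. Origin: centre of the flange's underside, z up along the bore. May be absent (None from the start).
- tube1: Microscope extension tube: 62 mm high aluminium tube of 48 mm outer diameter on a dark flange of 66 mm diameter, 12 mm thick; a 33 mm bore goes right through. Stands on its flange. Origin: centre of the flange's underside, z up along the bore. May be absent (None from the start).
- tube2: Microscope extension tube: 62 mm high aluminium tube of 48 mm outer diameter on a dark flange of 66 mm diameter, 12 mm thick; a 33 mm bore goes right through. Stands on its flange. Origin: centre of the flange's underside, z up along the bore. May be absent (None from the start).
- scanner: Hand-held barcode scanner, 135 mm tall, standing nose down in its dock. Origin: centre of the reading window in the underside of its head; it looks along its own -z, z runs up the handle. Head 72 (x) x 38 (y) x 45 mm high; the handle above is 30 (x) x 26 (y) mm, from 45 to 135 mm above the origin. Its reading line runs along its x.
- dock: Black scanner dock fixed to the bench: 98 (x) x 64 (y) x 32 mm high tray with an open pocket 82 x 48 mm, 24 mm deep. Origin: centre of its underside.
- dock_floor (a point): Centre of the dock pocket's floor, 8 mm above the bench; the scanner's origin stands here.
- specimen_jar: Bystander: lidded jar, 52 mm diameter, 75 mm high, standing among the tubes. Origin at its underside.
- objective: Bystander: steel objective lens, 48 mm foot, 60 mm high, tapered, no bore. Origin at its underside.
- reagent: Bystander: amber bottle, 62 mm diameter, 130 mm high. Origin at its underside.
- beaker: Bystander: glass beaker, 72 mm diameter, 90 mm high. Origin at its underside.
- petri: Bystander: stack of petri dishes, 90 mm diameter, 32 mm high. Origin at its underside.
- slide_box: Bystander: flat box for slides, 100 x 80 x 35 mm. Origin at its underside.
There are look-alikes about, which are no part of the job. What is shaped like the scanner but red or yellow is not meant. Leave any green look-alike of the tube1 alone.

How it is judged:
By the outcome, as a careful person would: the job done as asked, in the order asked, and still so for the second after the job is handed in, with the robot touching nothing.
Of tube0, tube1, tube2 only 2 to 3 are there at a start; the rules pass over those that are not, and their reading is None.
At some moment in a run one of tube0, tube1, tube2 may be knocked a few centimetres aside while the robot is not near it.
It also fails if it takes over 210 s, if anything falls off the work surface, if the arm or the gripper's body presses on something with over 40 N, if the wrist force passes 120 N, or if a joint passes its speed limit or range.

## Working session

There is one attempt and no reset: what is moved stays moved. The work goes in short steps, Python scripts to look and compute and a tool call to move; the robot and the scene stay as the last step left them, time stands still between calls to the robot, and variables do not carry over. Pictures are saved under pics/ and viewed, and the job is handed in when it is done.

Besides the shell and the picture viewer there is one more tool, called as a command line: name --argument value ..., lists and objects as JSON in quotes. step_arm: Moves the arm, as the interface text tells. Its arguments: {"type":"object","properties":{"targets":{"type":"array"},"squeeze":{"type":"number"}},"required":["targets"]}

```bash
mkdir -p pics
cat > h.py <<'E'
import numpy as np, cv2
from plant import get_state, camera, job_done, trace, landmark_of, grasp_offset
def save(p,n): cv2.imwrite('pics/'+n+'.png',p['color'])
def RT(p):
    R,_=cv2.Rodrigues(np.array(p['rvec'],float)); return R,np.array(p['tvec'],float).ravel()
def cloud(p):
    R,t=RT(p); z=p['range_z']; h,w=z.shape
    u,v=np.meshgrid(np.arange(w),np.arange(h))
    P=np.stack([(u-p['cx'])/p['fx']*z,(v-p['cy'])/p['fy']*z,z],-1)
    W=(P-t)@R
    W[z<=0]=np.nan
    return W
def onplane(p,c,r,h):
    R,t=RT(p); d=R.T@np.array([(c-p['cx'])/p['fx'],(r-p['cy'])/p['fy'],1]); o=-R.T@t
    return o+d*(h-o[2])/d[2]
def proj(p,X):
    R,t=RT(p); c=R@np.array(X,float)+t
    return c[0]/c[2]*p['fx']+p['cx'],c[1]/c[2]*p['fy']+p['cy']
E
python3 - <<'E'
from h import *
s=get_state()
for k in s: print(k,np.round(s[k],3).tolist())
print(grasp_offset)
for n in('top','side'):
    p=camera(n); save(p,n+'0'); R,t=RT(p); print(n,-R.T@t,R[2],p['fx'])
    for l in ['carton','tube0','scanner','dock','specimen_jar','objective','reagent','beaker','petri','slide_box']:
        W=cloud(p)
        for d in trace(p,l):
            if d['p']<.2: continue
            m=d['mask']; q=W[m]; q=q[~np.isnan(q[:,0])]
            b=d['bbox']
            print(l,round(d['p'],2),[round(b[0]*640),round(b[1]*400),round(b[2]*640),round(b[3]*400)],np.round(np.median(q,0),3) if len(q) else 0, np.round(np.percentile(q[:,2],98),3) if len(q) else 0)
    for l in ['spindle0','spindle1','spindle2','inner_hinge','inner_edge','outer_hinge','outer_edge','label','tube0','dock_floor','scanner']:
        print(l,[(round(d['p'],2),round(d['point'][0]*640),round(d['point'][1]*400)) for d in landmark_of(p,l) if d['p']>.2])
E
```

```text
clock 0.0
joint_pos [1.22, 0.384, 0.016, 1.371, -0.006, 1.388, -0.046]
joint_velocities [0.001, 0.0, -0.001, -0.001, 0.0, 0.001, 0.001]
tau [0.0, -62.759, 0.844, -37.182, 0.016, 0.014, 0.0]
ee_pos [0.177, -0.599, 0.23]
eef_rot [[-0.001, 0.284, -0.959], [0.002, -0.959, -0.284], [-1.0, -0.002, 0.0]]
wrist_force [0.584, -0.238, -0.391]
ft_torque [0.009, 0.005, -0.083]
gripper_width 0.085
0.0187
top [ 0.39051443 -0.0563138   1.63201865] [ 1.03382515e-01  4.15079464e-04 -9.94641585e-01] 490.2385702851486
carton 0.85 [251, 130, 338, 246] [0.583 0.026 0.009] 0.175
tube0 0.74 [375, 225, 393, 243] [ 0.438 -0.255  0.044] 0.065
tube0 0.57 [382, 259, 401, 282] [ 0.316 -0.275  0.016] 0.065
tube0 0.56 [406, 165, 425, 183] [ 0.622 -0.361  0.035] 0.066
tube0 0.42 [323, 111, 344, 133] [ 0.796 -0.098  0.089] 0.133
scanner 0.86 [223, 233, 243, 252] [0.414 0.221 0.055] 0.139
scanner 0.81 [184, 222, 204, 247] [0.45  0.341 0.062] 0.146
scanner 0.54 [222, 200, 247, 211] [0.53  0.223 0.054] 0.136
dock 0.57 [179, 215, 211, 248] [0.443 0.338 0.028] 0.038
dock 0.54 [253, 132, 337, 247] [0.583 0.026 0.009] 0.17
[... 1675 characters left out ...]
r 0.97 [279, 271, 303, 302] [ 0.431 -0.408  0.051] 0.077
objective 0.55 [315, 242, 330, 260] [ 0.545 -0.26   0.027] 0.06
reagent 0.93 [383, 185, 405, 224] [ 0.802 -0.119  0.067] 0.13
beaker 0.7 [274, 304, 304, 347] [ 0.416 -0.528  0.059] 0.091
petri 0.73 [304, 140, 326, 152] [0.61  0.376 0.032] 0.16
slide_box 0.73 [342, 294, 384, 330] [ 0.61  -0.505  0.034] 0.038
spindle0 []
spindle1 []
spindle2 []
inner_hinge [(0.75, 322, 172)]
inner_edge [(0.59, 320, 150)]
outer_hinge [(0.74, 318, 197)]
outer_edge [(0.68, 321, 178), (0.63, 278, 159)]
label [(0.9, 329, 187)]
tube0 [(0.96, 364, 250), (0.67, 247, 270), (0.58, 289, 264)]
dock_floor [(0.37, 279, 157)]
scanner [(0.63, 272, 177), (0.6, 275, 159)]
```

Run:
```python
from h import *
a=cv2.imread('pics/top0.png'); b=cv2.imread('pics/side0.png')
cv2.imwrite('pics/topc.png',cv2.resize(a[100:300,160:480],None,fx=2.5,fy=2.5,interpolation=2))
cv2.imwrite('pics/sidec.png',cv2.resize(b[120:360,200:480],None,fx=2.5,fy=2.5,interpolation=2))
```

```text
(no output)
```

View pics/topc.png

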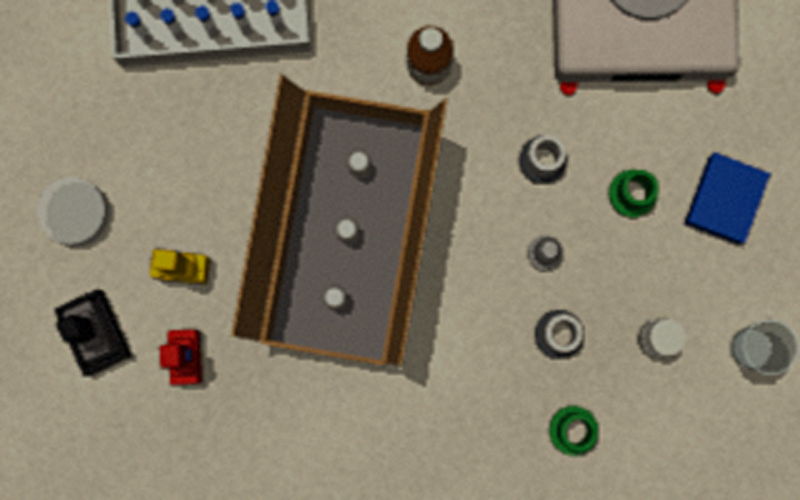

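View pics/sidec.png

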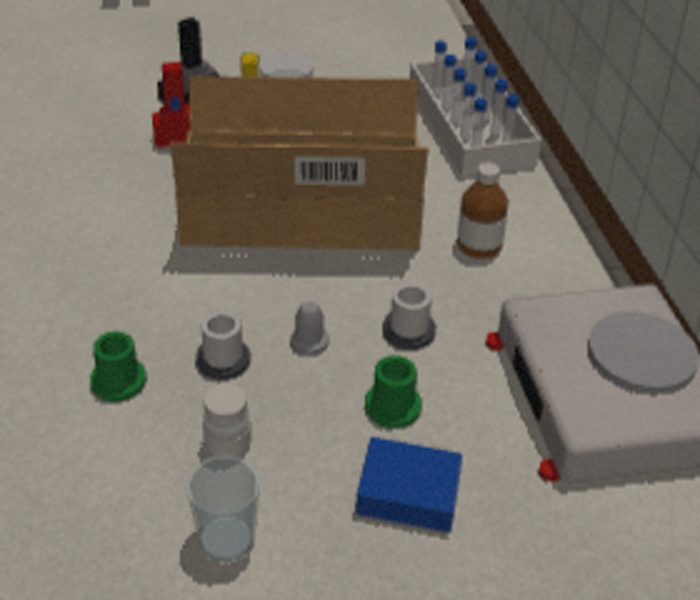

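Top crop (px in full image): aluminium tubes with dark flange at (377,164) and (383,233). Green look-alikes at (413,177) and (390,271) aren't meant. The objective at (378,200) has no bore, and the jar is at (425,236). The black scanner is in its dock at (196,232); the red (234,242) and yellow (232,206) ones are not meant. Next I measure the poses and confirm with an enlarged crop.

Run:
```python
from h import *
p=camera('top'); W=cloud(p); Z=W[...,2]
cv2.imwrite('pics/tubes.png',cv2.resize(p['color'][150:285,360:440],None,fx=4.4,fy=4.4,interpolation=2))
cv2.imwrite('pics/dock.png',cv2.resize(p['color'][195:260,170:260],None,fx=8,fy=8,interpolation=2))
# spindle tops
sp=[]
for c,r in[(296,221),(299,194),(305,166)]:
    m=np.zeros(Z.shape,bool); m[r-12:r+9,c-12:c+12]=1
    q=W[m&(Z>.045)&(Z<.07)]; print('sp',len(q),np.round(q.mean(0),4),np.round(q.max(0)-q.min(0),3)); sp.append(q.mean(0))
sp=np.array(sp); d=sp[2]-sp[0]; print('yaw',np.degrees(np.arctan2(d[1],d[0])),np.hypot(*d[:2]),sp.mean(0))
for c,r in[(377,164),(383,233)]:
    m=np.zeros(Z.shape,bool); m[r-15:r+15,c-15:c+15]=1
    q=W[m&(Z>.052)&(Z<.072)]; (x,y),R=cv2.minEnclosingCircle(q[:,:2].astype(np.float32)); print('tube',len(q),np.round(q.mean(0),4),x,y,R)
    q=W[m&(Z>.006)&(Z<.02)];(x,y),R=cv2.minEnclosingCircle(q[:,:2].astype(np.float32)); print(' flange',len(q),x,y,R)
# carton rims
m=np.zeros(Z.shape,bool); m[125:250,245:345]=1
for lo,hi in[(.078,.096),(.1,.2)]:
    q=W[m&(Z>lo)&(Z<hi)]; print(lo,len(q),cv2.minAreaRect(q[:,:2].astype(np.float32)))
q=W[m&(Z>.1)]; 
# dock/scanner
m=np.zeros(Z.shape,bool); m[205:260,170:215]=1
q=W[m&(Z>.022)&(Z<.046)]; print('dock',len(q),np.median(q[:,2]),cv2.minAreaRect(q[:,:2].astype(np.float32)))
q=W[m&(Z>.13)&(Z<.16)]; print('handle top',len(q),q.mean(0),cv2.minAreaRect(q[:,:2].astype(np.float32)))
```

```text
sp 65 [0.4897 0.0302 0.0545] [0.027 0.026 0.02 ]
sp 66 [0.5776 0.0134 0.0542] [0.03  0.026 0.016]
sp 62 [ 0.6662 -0.0032  0.0549] [0.03  0.026 0.017]
yaw -10.691980791634771 0.17967051976901624 [0.57783611 0.01346779 0.05453698]
tube 102 [ 0.672  -0.2493  0.0606] 0.6722911596298218 -0.24884460866451263 0.024423377588391304
 flange 137 0.680483341217041 -0.24966825544834137 0.05850611999630928
tube 97 [ 0.4386 -0.2633  0.0609] 0.43860507011413574 -0.2633962035179138 0.024413658306002617
 flange 133 0.43710148334503174 -0.25658637285232544 0.06001187488436699
0.078 730 ((0.6119906902313232, 0.008295945823192596), (0.1753162294626236, 0.4013930559158325), 77.43107604980469)
0.1 1650 ((0.5794901251792908, 0.01716509461402893), (0.20887532830238342, 0.32559239864349365), 79.11074829101562)
dock 258 0.030995399462428654 ((0.451615571975708, 0.3509010374546051), (0.09797544032335281, 0.06471630930900574), 23.509267807006836)
handle top 88 [0.45227172 0.34842689 0.1405614 ] ((0.45262908935546875, 0.3492419719696045), (0.03018484078347683, 0.026928411796689034), 20.83753204345703)
```

View pics/tubes.png

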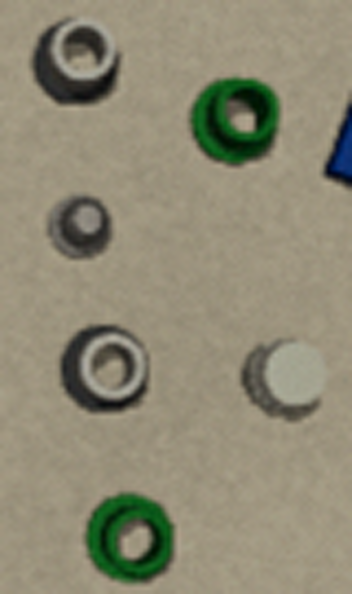

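View pics/dock.png

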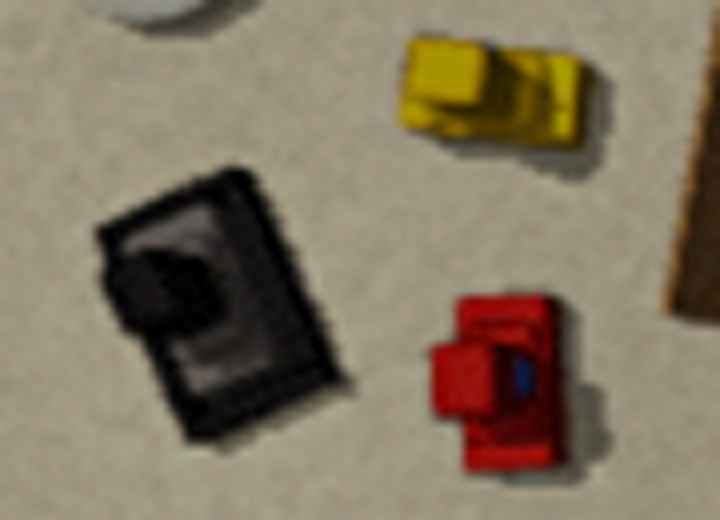

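Confirmed: the two grey tubes with dark flanges, and the black scanner. Moving above the far tube.

step_arm --targets '[0.031,0.022,0,-0.119,-1,0.031,0.022,0,-0.119,-1,0.031,0.022,0,-0.119,-1,0.031,0.022,0,-0.118,-1,0.031,0.022,0,0,-1,0.031,0.022,0,0,-1,0.031,0.022,0,0,-1,0.031,0.022,0,0,-1,0.031,0.022,0,0,-1,0.031,0.022,0,0,-1,0.031,0.022,0,0,-1,0.031,0.022,0,0,-1,0.031,0.022,0,0,-1,0.031,0.022,0,0,-1,0.031,0.022,0,0,-1,0.03,0.02,0,0,-1,0,0,0,0,-1,0,0,0,0,-1]' --squeeze 40

```text
clock: 3.75
ee_pos: [0.6741, -0.2459, 0.2298]
eef_rot: [[-0.001, -0.181, -0.983], [0.002, -0.983, 0.181], [-1.0, -0.002, 0.001]]
wrist_force: [-0.2, -0.8, 0.7]
gripper_width: 0.0853
```

step_arm --targets '[-0.001,-0.0015,-0.03,0,-1,-0.001,-0.0015,-0.03,0,-1,0,0,-0.03,0,-1,0,0,-0.03,0,-1,0,0,-0.03,0,-1,0,0,-0.025,0,-1,0,0,-0.02,0,-1,0,0,-0.01,0,-1,0,0,0,0,-1]'

```text
clock: 4.5
ee_pos: [0.6679, -0.2532, 0.0235]
eef_rot: [[-0.005, -0.188, -0.982], [0.001, -0.982, 0.188], [-1.0, 0.0, 0.005]]
wrist_force: [0.0, 0.9, -0.6]
gripper_width: 0.0851
```

Run:
```python
from h import *
p=camera('side'); cv2.imwrite('pics/g1.png',cv2.resize(p['color'][150:330,230:430],None,fx=3.5,fy=3.3,interpolation=2))
```

```text
(no output)
```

View pics/g1.png

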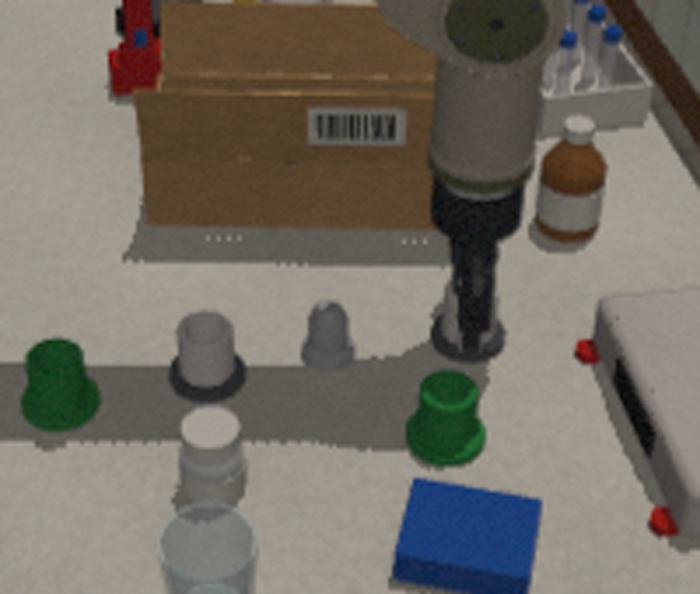

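The side view shows the fingers straddling the grey far tube. I trim the offset, then close.

step_arm --targets '[0.0035,0.004,0,0,-1,0,0,0,0,-1,0,0,0,0,-1]'

```text
clock: 4.8
ee_pos: [0.6754, -0.2479, 0.0284]
eef_rot: [[0.003, -0.185, -0.983], [-0.001, -0.983, 0.185], [-1.0, -0.0, -0.003]]
wrist_force: [0.1, -0.2, 0.3]
gripper_width: 0.0854
```

step_arm --targets '[-0.003,-0.001,-0.002,0,-1,0,0,0,0,-1,0,0,0,0,-1,0,0,0,0,-1]'

```text
clock: 5.13
ee_pos: [0.6708, -0.2495, 0.0244]
eef_rot: [[0.0, -0.186, -0.982], [-0.0, -0.982, 0.186], [-1.0, 0.0, -0.0]]
wrist_force: [-0.7, 0.3, -0.9]
gripper_width: 0.0855
```

Run:
```python
from h import *
for i in range(3):
    s=get_state(); print(s['clock'],s['ee_pos'],s['joint_velocities'])
    camera('top')
```

```text
5.1333 [ 0.67080366 -0.2495089   0.02440866] [-0.00267626  0.00398605 -0.00344337 -0.00518927  0.0001206   0.00025052
 -0.00079882]
5.1833 [ 0.67088094 -0.24938397  0.0243582 ] [-1.31091084e-03  3.65683436e-04 -1.38542105e-03 -2.80654436e-03
 -1.94746296e-03 -1.05182713e-05 -8.15262171e-04]
5.2333 [ 0.67091943 -0.24930098  0.02432333] [-0.00138607  0.00154349  0.00077518 -0.00019886  0.00061313 -0.00011619
 -0.00084029]
```

step_arm --targets '[0,0,0,0,1,0,0,0,0,1,0,0,0,0,1,0,0,0,0,1,0,0,0,0,1,0,0,0,0,1,0,0,0,0,1,0,0,0,0,1]' --squeeze 50

```text
clock: 5.95
ee_pos: [0.6712, -0.2493, 0.0246]
eef_rot: [[0.001, -0.186, -0.983], [-0.0, -0.983, 0.186], [-1.0, -0.0, -0.001]]
wrist_force: [-0.2, 0.3, 3.5]
gripper_width: 0.047
```

step_arm --targets '[0,0,0.02,0,1,0,0,0.03,0,1,0,0,0.03,0,1,0,0,0.03,0,1,0,0,0.03,0,1,0,0,0.03,0,1,0,0,0.03,0,1,0,0,0.025,0,1,0,0,0,0,1,0,0,0,0,1]'

```text
clock: 6.78
ee_pos: [0.6714, -0.2495, 0.2505]
eef_rot: [[0.002, -0.186, -0.983], [-0.001, -0.983, 0.186], [-1.0, 0.0, -0.002]]
wrist_force: [0.2, -0.3, -2.2]
gripper_width: 0.0472
```

Run:
```python
from h import *
p=camera('top'); W=cloud(p); Z=W[...,2]
cv2.imwrite('pics/t2.png',cv2.resize(p['color'][100:300,160:480],None,fx=2.5,fy=2.5,interpolation=2))
# maximise ideal-template fit: z map of spindles
C=[]
for zl in(.05,.053,.0545):
  sp=[]
  for c,r in[(296,221),(299,194),(305,166)]:
    m=np.zeros(Z.shape,bool); m[r-12:r+9,c-12:c+12]=1
    q=W[m&(Z>zl)&(Z<.065)]; sp.append(q.mean(0)); print(len(q),q.mean(0).round(4),(q.max(0)-q.min(0)).round(3))
  sp=np.array(sp); d=sp[2]-sp[0]; print(zl,'yaw',np.degrees(np.arctan2(d[1],d[0])),np.hypot(*d[:2]),sp.mean(0))
# white mask of spindle via colour: bright
# rim: end walls
th=np.radians(-10.7); ex=np.array([np.cos(th),np.sin(th)]); ey=np.array([-ex[1],ex[0]])
m=np.zeros(Z.shape,bool); m[125:250,245:345]=1
q=W[m&(Z>.08)&(Z<.088)]; l=(q[:,:2]-[.5778,.0135]); X=l@ex; Y=l@ey
a=(abs(Y)<.06)
for sgn in(1,-1):
    k=a&(X*sgn>.13)&(X*sgn<.19); print('end wall',sgn,k.sum(),X[k].mean(),X[k].min(),X[k].max(), np.polyfit(Y[k],X[k],1))
b=abs(X)<.14
for sgn in(1,-1):
    q=W[m&(Z>.08)&(Z<.2)]; l=(q[:,:2]-[.5778,.0135]); X1=l@ex; Y1=l@ey
    k=(abs(X1)<.14)&(Y1*sgn>.06)
    pf=np.polyfit(Y1[k],q[k,2],1); print('flap',sgn,pf, 'angle deg',np.degrees(np.arctan2(pf[0]*sgn,1)),'Y at hinge',((.085 if sgn>0 else .09)-pf[1])/pf[0],'zmax',q[k,2].max())
```

```text
58 [0.4898 0.0307 0.0563] [0.026 0.026 0.012]
55 [0.5774 0.0135 0.0549] [0.023 0.026 0.012]
58 [ 0.6664 -0.0025  0.0552] [0.028 0.026 0.012]
0.05 yaw -10.640653694508003 0.1796307576007435 [0.57788516 0.01388741 0.05547276]
50 [0.4893 0.0305 0.057 ] [0.026 0.026 0.009]
40 [0.5781 0.0133 0.0561] [0.023 0.023 0.009]
41 [ 0.6666 -0.0031  0.0568] [0.024 0.026 0.009]
0.053 yaw -10.735661001743404 0.1805292017985112 [0.57799399 0.01354657 0.05662524]
39 [0.4898 0.0304 0.0579] [0.023 0.026 0.008]
30 [0.5777 0.0129 0.0569] [0.023 0.023 0.008]
32 [ 0.6662 -0.003   0.0576] [0.023 0.023 0.007]
0.0545 yaw -10.709523890679112 0.17954518520214532 [0.57788762 0.01344076 0.05746166]
end wall 1 53 0.16289013084728718 0.15939511787694743 0.1667248254231363 [0.00116768 0.16289366]
end wall -1 44 -0.16153664660479802 -0.16410511987468696 -0.1591415941230535 [-0.00353525 -0.1615288 ]
flap 1 [ 2.87617034 -0.14304257] angle deg 70.82822639569919 Y at hinge 0.07928687863312152 zmax 0.1695200989976392
flap -1 [-4.53079516 -0.26263189] angle deg 77.55368638720107 Y at hinge -0.07783002164413699 zmax 0.19111589943374652
```

View pics/t2.png

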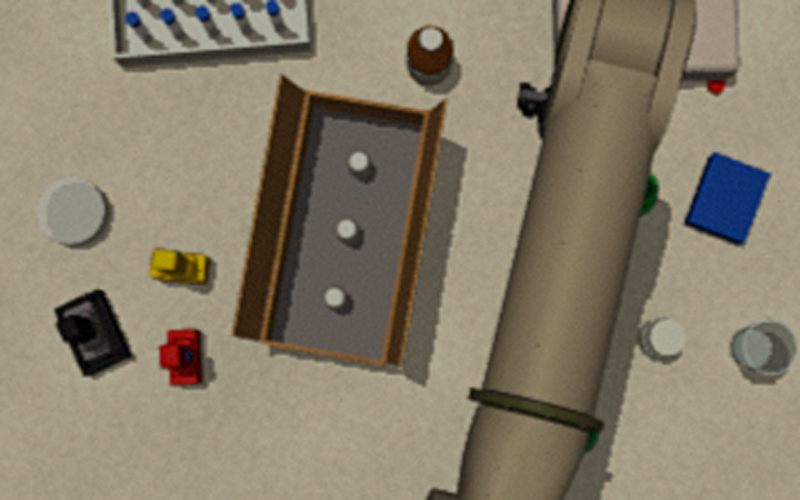

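step_arm --targets '[-0.001,0.031,0,0,1,-0.001,0.031,0,0,1,-0.001,0.031,0,0,1,-0.001,0.031,0,0,1,-0.001,0.031,0,0,1,0,0.031,0,0,1,0,0.031,0,0,1,0,0.0295,0,0,1,0,0,0,0,1,0,0,0,0,1,0,0,0,0,1,0,0,0,0,1]'

```text
clock: 7.83
ee_pos: [0.6655, -0.0046, 0.2477]
eef_rot: [[-0.002, -0.188, -0.982], [-0.001, -0.982, 0.188], [-1.0, 0.001, 0.002]]
wrist_force: [-0.2, -0.7, -2.6]
gripper_width: 0.047
```

Run:
```python
from h import *
print(get_state()['ee_pos'])
p=camera('side'); cv2.imwrite('pics/s3.png',cv2.resize(p['color'][100:260,230:430],None,fx=3.5,fy=3.5,interpolation=2))
```

```text
[ 0.66545966 -0.00457692  0.24774678]
```

View pics/s3.png

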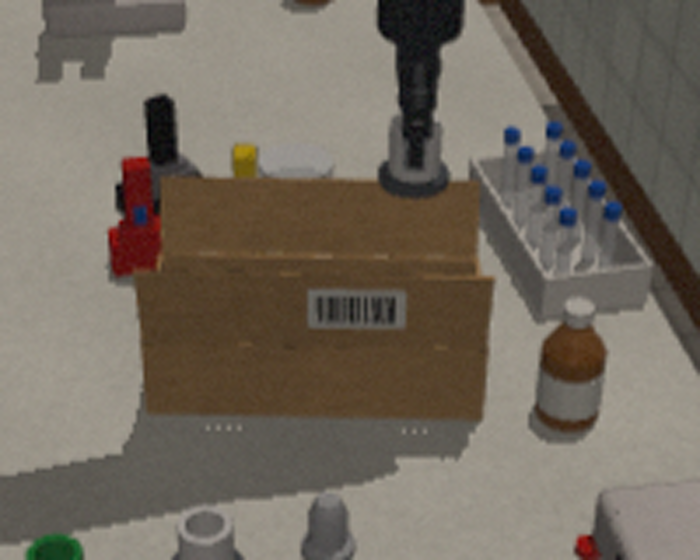

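The tube hangs over the carton's far end at (415,165) in the crop. I descend to just above the spindle.

step_arm --targets '[0.0005,0.001,-0.025,0,1,0,0,-0.03,0,1,0,0,-0.03,0,1,0,0,-0.03,0,1,0,0,-0.02,0,1,0,0,-0.015,0,1,0,0,0,0,1,0,0,0,0,1,0,0,0,0,1,0,0,0,0,1]'

```text
clock: 8.72
ee_pos: [0.6676, -0.0021, 0.1012]
eef_rot: [[0.003, -0.187, -0.982], [0.0, -0.982, 0.187], [-1.0, -0.001, -0.003]]
wrist_force: [0.5, -0.2, -1.9]
gripper_width: 0.0466
```

Run:
```python
from h import *
s=get_state();print(s['ee_pos'],s['wrist_force'])
```

```text
[ 0.66757695 -0.00214434  0.10121122] [ 0.54536615 -0.22916642 -1.88630765]
```

step_arm --targets '[-0.001,-0.001,-0.008,0,1,0,0,-0.008,0,1,0,0,-0.008,0,1,0,0,-0.008,0,1,0,0,0,0,1,0,0,0,0,1,0,0,0,0,1]'

```text
clock: 9.3
ee_pos: [0.6655, -0.0027, 0.0673]
eef_rot: [[-0.0, -0.186, -0.983], [0.0, -0.983, 0.186], [-1.0, -0.0, 0.0]]
wrist_force: [-0.3, 0.8, -2.0]
gripper_width: 0.0473
```

step_arm --targets '[0,0,-0.008,0,1,0,0,-0.008,0,1,0,0,-0.008,0,1,0,0,-0.007,0,1,0,0,-0.004,0,1,0,0,0,0,1,0,0,0,0,1,0,0,0,0,1]'

```text
clock: 9.97
ee_pos: [0.6657, -0.0027, 0.0326]
eef_rot: [[0.001, -0.186, -0.983], [0.0, -0.983, 0.186], [-1.0, -0.0, -0.001]]
wrist_force: [-0.6, -0.6, -2.3]
gripper_width: 0.0472
```

step_arm --targets '[0,0,-0.0025,0,1,0,0,0,0,1,0,0,0,0,1,0,0,0,0,-0.6,0,0,0,0,-0.6,0,0,0,0,-0.6,0,0,0,0,-0.6,0,0,0,0,-0.6]'

```text
clock: 10.63
ee_pos: [0.6656, -0.0028, 0.03]
eef_rot: [[0.0, -0.186, -0.983], [0.0, -0.983, 0.186], [-1.0, -0.0, -0.0]]
wrist_force: [0.6, 0.5, 0.3]
gripper_width: 0.0685
```

Lift clear, then look from the top at the second tube again.

step_arm --targets '[0,0,0.015,0,-0.6,0,0,0.03,0,-0.6,0,0,0.035,0,-0.6,0,0,0.035,0,-0.6,0,0,0.035,0,-0.6,0,0,0.035,0,-0.6,0,0,0.025,0,-0.6,0,-0.03,0,0,-0.6,-0.01,-0.035,0,0,-0.6,-0.01,-0.035,0,0,-0.6,-0.01,-0.035,0,0,-0.6,0,-0.03,0,0,-0.6,0,0,0,0,-0.6,0,0,0,0,-0.6]'

```text
clock: 11.8
ee_pos: [0.6348, -0.171, 0.2397]
eef_rot: [[-0.0, -0.191, -0.982], [-0.001, -0.982, 0.191], [-1.0, 0.001, -0.0]]
wrist_force: [0.7, 1.1, 0.2]
gripper_width: 0.0685
```

```bash
cat > tube.py <<'E'
from h import *
p=camera('top'); W=cloud(p); Z=W[...,2]
cv2.imwrite('pics/t4.png',cv2.resize(p['color'][100:300,160:480],None,fx=2.5,fy=2.5,interpolation=2))
for d in trace(p,'tube0'):
    if d['p']<.2: continue
    m=cv2.dilate(d['mask'].astype(np.uint8),np.ones((3,3)))>0
    q=W[m&(Z>.05)&(Z<.075)]
    if len(q)<20: continue
    (x,y),R=cv2.minEnclosingCircle(q[:,:2].astype(np.float32)); print(round(d['p'],2),np.round(q.mean(0),4),round(x,4),round(y,4),round(R,4),p['color'][m].mean(0).round())
E
python3 tube.py
```

```text
0.62 [ 0.6238 -0.3672  0.0596] 0.6248 -0.3669 0.0244 [52. 90. 57.]
0.56 [ 0.3121 -0.2781  0.0602] 0.3127 -0.2784 0.0241 [44. 74. 49.]
0.54 [ 0.6669 -0.0038  0.0627] 0.6664 -0.0045 0.024 [81. 87. 89.]
0.42 [ 0.4377 -0.2715  0.0611] 0.4384 -0.2635 0.0236 [59. 68. 72.]
```

View pics/t4.png

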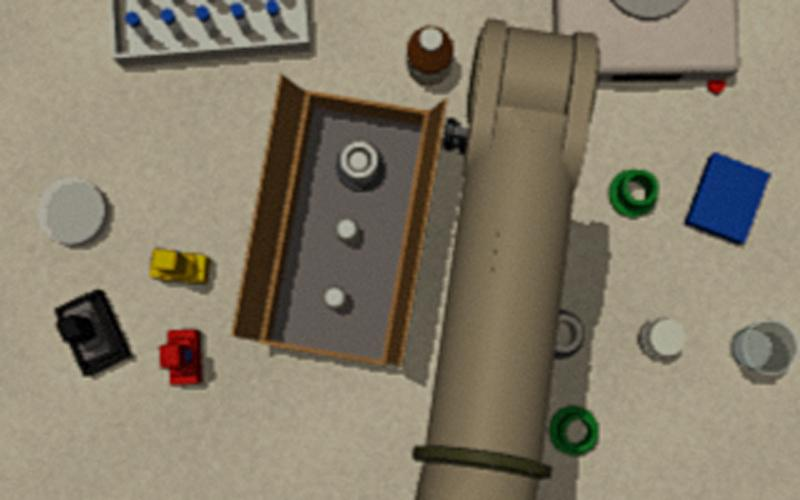

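step_arm --targets '[-0.028,-0.0132,0,0,-1,-0.028,-0.0132,0,0,-1,-0.028,-0.0132,0,0,-1,-0.028,-0.0132,0,0,-1,-0.028,-0.0132,0,0,-1,-0.028,-0.0132,0,0,-1,-0.028,-0.0132,0,0,-1,0,0,0,0,-1,0,0,0,0,-1,0,0,0,0,-1,0,0,0,0,-1]'

```text
clock: 12.82
ee_pos: [0.4409, -0.2584, 0.2398]
eef_rot: [[0.001, -0.183, -0.983], [0.0, -0.983, 0.183], [-1.0, -0.001, -0.001]]
wrist_force: [0.2, -0.1, 0.3]
gripper_width: 0.0853
```

```bash
python3 tube.py; python3 -c "
from h import *
print(get_state()['ee_pos'])"
```

```text
0.57 [ 0.6663 -0.0036  0.063 ] 0.6661 -0.0042 0.0237 [79. 85. 87.]
0.53 [ 0.623  -0.3674  0.0596] 0.624 -0.368 0.0243 [47. 85. 51.]
0.47 [ 0.4313 -0.2458  0.0597] 0.4322 -0.2478 0.0143 [66. 73. 76.]
[ 0.44062636 -0.25885012  0.2395885 ]
```

step_arm --targets '[-0.002,-0.0045,-0.025,0,-1,0,0,-0.035,0,-1,0,0,-0.035,0,-1,0,0,-0.035,0,-1,0,0,-0.03,0,-1,0,0,-0.025,0,-1,0,0,-0.015,0,-1,0,0,-0.01,0,-1,0,0,-0.004,0,-1,0,0,0,0,-1,0,0,0,0,-1,0,0,0,0,-1,0,0,0,0,-1]'

```text
clock: 14.0
ee_pos: [0.4383, -0.2651, 0.0269]
eef_rot: [[0.002, -0.186, -0.983], [-0.001, -0.983, 0.186], [-1.0, 0.001, -0.002]]
wrist_force: [0.1, 0.5, -0.3]
gripper_width: 0.0856
```

Run:
```python
from h import *
print(get_state()['ee_pos'])
p=camera('side'); cv2.imwrite('pics/s5.png',cv2.resize(p['color'][180:330,220:400],None,fx=3.5,fy=3.5,interpolation=2))
```

```text
[ 0.43825645 -0.26509361  0.02693561]
```

View pics/s5.png

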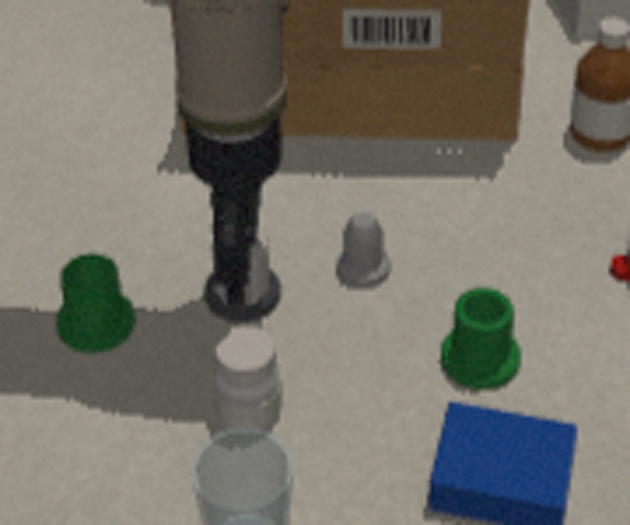

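The fingers straddle the near grey tube at (242,280) in the crop. Closing and lifting.

step_arm --targets '[0,0.002,-0.002,0,-1,0,0,0,0,-1,0,0,0,0,1,0,0,0,0,1,0,0,0,0,1,0,0,0,0,1,0,0,0,0,1,0,0,0,0,1,0,0,0,0,1]'

```text
clock: 14.8
ee_pos: [0.4376, -0.2627, 0.0242]
eef_rot: [[0.0, -0.186, -0.983], [-0.0, -0.983, 0.186], [-1.0, -0.0, -0.0]]
wrist_force: [-2.4, 1.1, 6.2]
gripper_width: 0.0473
```

step_arm --targets '[0,0,0.02,0,1,0,0,0.03,0,1,0,0,0.03,0,1,0,0,0.03,0,1,0,0,0.03,0,1,0,0,0.03,0,1,0,0,0.03,0,1,0,0,0.025,0,1,0,0,0,0,1,0,0,0,0,1]'

```text
clock: 15.63
ee_pos: [0.438, -0.263, 0.2498]
eef_rot: [[0.002, -0.186, -0.983], [-0.001, -0.983, 0.186], [-1.0, 0.001, -0.003]]
wrist_force: [0.7, -0.4, -2.9]
gripper_width: 0.0472
```

step_arm --targets '[0.0051,0.0294,0,0,1,0.0051,0.0294,0,0,1,0.0051,0.0294,0,0,1,0.0051,0.0294,0,0,1,0.0051,0.0294,0,0,1,0.0051,0.0294,0,0,1,0.0051,0.0294,0,0,1,0.0051,0.0294,0,0,1,0.0051,0.0294,0,0,1,0.0051,0.0294,0,0,1,0,0,0,0,1,0,0,0,0,1,0,0,0,0,1,0,0,0,0,1]'

```text
clock: 16.8
ee_pos: [0.488, 0.0299, 0.2477]
eef_rot: [[-0.002, -0.188, -0.982], [-0.0, -0.982, 0.188], [-1.0, 0.001, 0.002]]
wrist_force: [0.4, -1.3, -3.1]
gripper_width: 0.0468
```

step_arm --targets '[0,0,-0.025,0,1,0,0,-0.03,0,1,0,0,-0.03,0,1,0,0,-0.03,0,1,0,0,-0.02,0,1,0,0,-0.015,0,1,0,0,0,0,1,0,0,0,0,1,0,0,0,0,1,0,0,0,0,1]'

```text
clock: 17.63
ee_pos: [0.4895, 0.031, 0.1002]
eef_rot: [[0.003, -0.187, -0.982], [0.0, -0.982, 0.187], [-1.0, -0.0, -0.002]]
wrist_force: [-0.5, -0.3, -1.2]
gripper_width: 0.0473
```

step_arm --targets '[-0.0005,-0.0005,-0.008,0,1,0,0,-0.008,0,1,0,0,-0.008,0,1,0,0,-0.008,0,1,0,0,0,0,1,0,0,0,0,1,0,0,0,0,1]'

```text
clock: 18.22
ee_pos: [0.4878, 0.031, 0.0667]
eef_rot: [[-0.001, -0.186, -0.983], [0.0, -0.983, 0.186], [-1.0, -0.0, 0.001]]
wrist_force: [-0.0, 0.5, -2.4]
gripper_width: 0.0473
```

step_arm --targets '[0,0,-0.008,0,1,0,0,-0.008,0,1,0,0,-0.008,0,1,0,0,-0.007,0,1,0,0,-0.004,0,1,0,0,0,0,1,0,0,0,0,1,0,0,-0.002,0,1,0,0,0,0,1,0,0,0,0,1]'

```text
clock: 19.05
ee_pos: [0.4879, 0.0308, 0.0299]
eef_rot: [[0.0, -0.186, -0.983], [-0.0, -0.983, 0.186], [-1.0, -0.0, -0.0]]
wrist_force: [1.8, 1.3, -2.7]
gripper_width: 0.0473
```

step_arm --targets '[0,0,0,0,-0.6,0,0,0,0,-0.6,0,0,0,0,-0.6,0,0,0,0,-0.6,0,0,0,0,-0.6,0,0,0.015,0,-0.6,0,0,0.03,0,-0.6,0,0,0.035,0,-0.6,0,0,0.035,0,-0.6,0,0,0.035,0,-0.6,0,0,0.035,0,-0.6,0,0,0.035,0,-0.6,0,0,0,0,-0.6,0,0,0,0,1,0,0,0,0,1,0,0,0,0,1]'

```text
clock: 20.38
ee_pos: [0.4872, 0.0307, 0.2484]
eef_rot: [[-0.002, -0.186, -0.983], [-0.0, -0.983, 0.186], [-1.0, 0.001, 0.002]]
wrist_force: [0.7, -0.0, -0.0]
gripper_width: 0.0326
```

```bash
cat > plan.py <<'E'
import numpy as np
C=np.array([.578,.0135]); th=np.radians(-10.7); ex=np.array([np.cos(th),np.sin(th)]); ey=np.array([-ex[1],ex[0]])
def w(X,Y): return C+X*ex+Y*ey
def arc(side,X,phis,r=.055,m=.005,half=.0145):
    out=[]
    H=np.array([.08,.085]) if side>0 else np.array([.08,.090])
    for f in np.radians(phis):
        P=H+r*np.array([-np.cos(f),np.sin(f)])+m*np.array([np.sin(f),np.cos(f)])
        Y=P[0]+half; xy=w(X,side*Y); out.append([*xy,P[1]])
    return np.array(out)
E
python3 - <<'E'
from plan import *; from h import *
s=get_state(); print(s['ee_pos'],s['gripper_width'])
print('approach',w(.04,.15))
a=arc(1,.04,[115,105,95,85,75,65,55,45,35,25,15,8,3,0]); print(a.round(4)); print(np.diff(a,axis=0).round(4))
p=camera('top'); save(p,'t6')
cv2.imwrite('pics/t6.png',cv2.resize(p['color'][100:300,160:480],None,fx=2.5,fy=2.5,interpolation=2))
E
```

```text
[0.48718486 0.0306691  0.24838946] 0.03259838170140559
approach [0.6451545  0.15346525]
[[0.64   0.1262 0.1327]
 [0.6384 0.1177 0.1368]
 [0.6367 0.1085 0.1394]
 [0.6349 0.0991 0.1402]
 [0.6331 0.0897 0.1394]
 [0.6314 0.0805 0.137 ]
 [0.6298 0.072  0.1329]
 [0.6283 0.0642 0.1274]
 [0.627  0.0575 0.1206]
 [0.626  0.052  0.1128]
 [0.6252 0.048  0.1041]
 [0.6249 0.0461 0.0976]
 [0.6247 0.0452 0.0929]
 [0.6246 0.0449 0.09  ]]
[[-0.0016 -0.0086  0.0041]
 [-0.0017 -0.0091  0.0025]
 [-0.0018 -0.0094  0.0009]
 [-0.0018 -0.0094 -0.0008]
 [-0.0017 -0.0091 -0.0025]
 [-0.0016 -0.0086 -0.004 ]
 [-0.0015 -0.0078 -0.0055]
 [-0.0013 -0.0067 -0.0068]
 [-0.001  -0.0055 -0.0079]
 [-0.0008 -0.004  -0.0087]
 [-0.0004 -0.0019 -0.0065]
 [-0.0002 -0.0009 -0.0047]
 [-0.0001 -0.0003 -0.0029]]
```

View pics/t6.png

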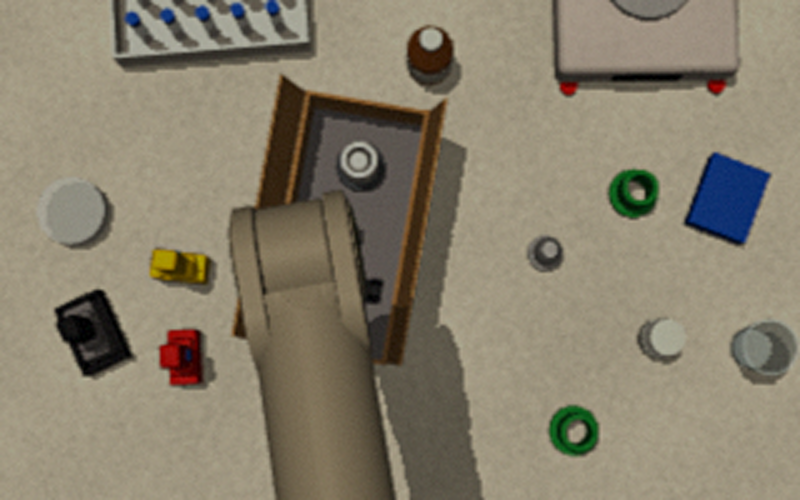

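step_arm --targets '[0.0226,0.0178,0,0,1,0.0226,0.0178,0,0,1,0.0226,0.0178,0,0,1,0.0226,0.0178,0,0,1,0.0226,0.0178,0,0,1,0.0226,0.0178,0,0,1,0.0226,0.0178,0,0,1,0,0,0,0,1,0,0,0,0,1,0,0,0,0,1]'

```text
clock: 21.27
ee_pos: [0.6456, 0.1552, 0.2483]
eef_rot: [[-0.002, -0.186, -0.983], [-0.001, -0.983, 0.186], [-1.0, 0.001, 0.002]]
wrist_force: [0.1, 0.0, -0.2]
gripper_width: 0.0
```

```bash
python3 tube.py; python3 -c "
from h import *
print(get_state()['ee_pos'])"
```

```text
0.78 [0.4886 0.0293 0.0623] 0.4896 0.0296 0.0242 [48. 53. 56.]
0.63 [ 0.6242 -0.3674  0.0602] 0.6238 -0.3674 0.0244 [57. 94. 64.]
0.63 [ 0.4314 -0.3903  0.0702] 0.4307 -0.3924 0.0236 [122. 139. 142.]
0.52 [ 0.6663 -0.0037  0.0624] 0.6669 -0.004 0.0241 [83. 89. 91.]
0.5 [ 0.3122 -0.278   0.0599] 0.3124 -0.2783 0.0243 [57. 99. 62.]
[0.64574021 0.15446698 0.24968337]
```

View pics/t4.png

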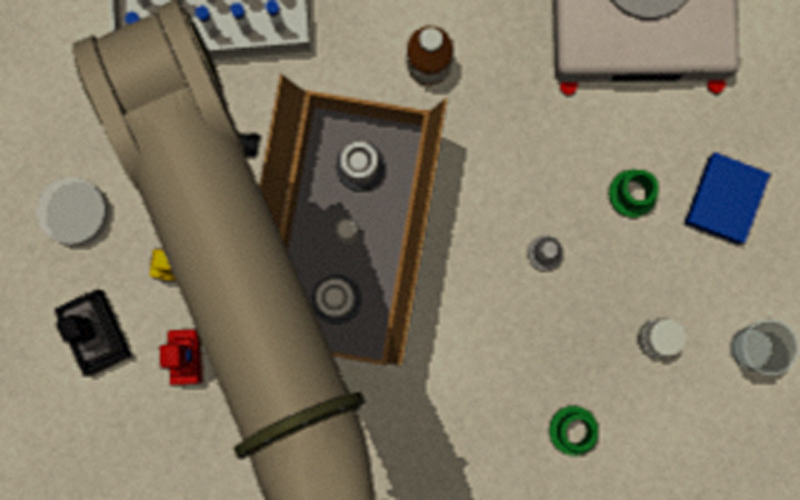

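Both tubes are on spindles 2 (358,160) and 0 (335,297) at equal height. Lowering the closed fingers behind the short flap.

step_arm --targets '[0,0,-0.03,0,1,0,0,-0.03,0,1,0,0,-0.03,0,1,0,0,-0.026,0,1,0,0,0,0,1,0,0,0,0,1,0,0,0,0,1]'

```text
clock: 21.95
ee_pos: [0.647, 0.1552, 0.1362]
eef_rot: [[0.003, -0.187, -0.982], [0.001, -0.982, 0.187], [-1.0, -0.001, -0.003]]
wrist_force: [0.8, 0.5, 1.1]
gripper_width: 0.0003
```

step_arm --targets '[-0.003,-0.014,0,0,1,-0.003,-0.014,0,0,1,-0.0017,-0.009,0.004,0,1,-0.0017,-0.009,0.0025,0,1,-0.0018,-0.0094,0.001,0,1,0,0,0,0,1,0,0,0,0,1,0,0,0,0,1]'

```text
clock: 22.62
ee_pos: [0.6349, 0.1003, 0.1413]
eef_rot: [[-0.0, -0.186, -0.983], [0.0, -0.983, 0.186], [-1.0, -0.0, 0.0]]
wrist_force: [-0.8, 0.8, 0.0]
gripper_width: -0.0004
```

Run:
```python
from h import *
print(get_state()['ee_pos'])
p=camera('side'); cv2.imwrite('pics/s7.png',cv2.resize(p['color'][90:240,230:410],None,fx=3.5,fy=3.5,interpolation=2))
```

```text
[0.63485455 0.10031727 0.14127303]
```

View pics/s7.png

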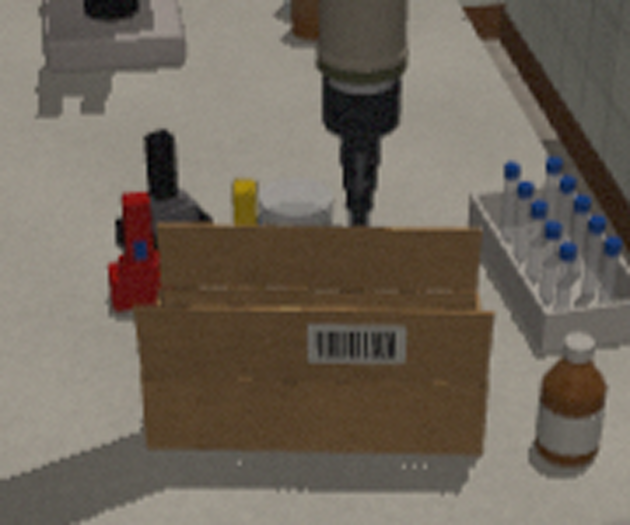

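step_arm --targets '[-0.0018,-0.0094,-0.001,0,1,-0.0017,-0.0091,-0.0025,0,1,-0.0016,-0.0086,-0.004,0,1,-0.0015,-0.0078,-0.0055,0,1,-0.0013,-0.0067,-0.0068,0,1,-0.001,-0.0055,-0.008,0,1,-0.0008,-0.004,-0.0087,0,1,0,0,0,0,1,0,0,0,0,1,0,0,0,0,1]'

```text
clock: 23.5
ee_pos: [0.6251, 0.0496, 0.1046]
eef_rot: [[-0.0, -0.185, -0.983], [0.001, -0.983, 0.185], [-1.0, -0.0, 0.0]]
wrist_force: [-0.2, -0.4, -0.0]
gripper_width: 0.0001
```

Run:
```python
from h import *
print(get_state()['ee_pos'])
p=camera('side'); cv2.imwrite('pics/s8.png',cv2.resize(p['color'][90:240,230:410],None,fx=3.5,fy=3.5,interpolation=2))
```

```text
[0.6251132  0.04957836 0.1046092 ]
```

View pics/s8.png

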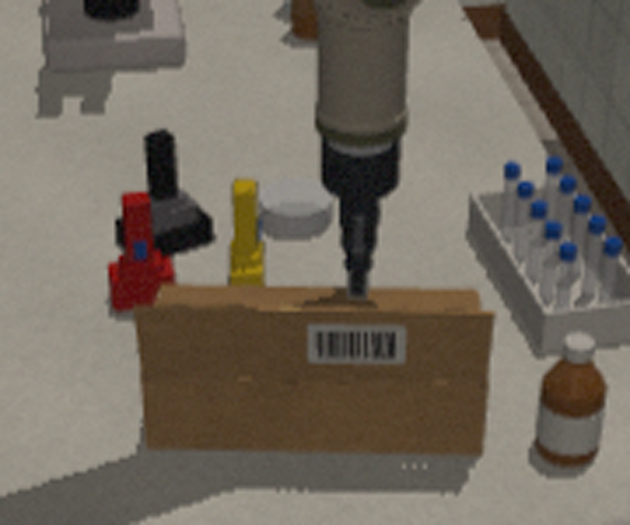

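step_arm --targets '[0,-0.002,-0.005,0,1,0,-0.001,-0.005,0,1,0,0,-0.004,0,1,0,0,0,0,1,0,0,0,0,1,0,0,0,0,1,0,0,0,0,1]'

```text
clock: 24.13
ee_pos: [0.6253, 0.046, 0.0909]
eef_rot: [[0.0, -0.186, -0.983], [0.0, -0.983, 0.186], [-1.0, -0.0, -0.0]]
wrist_force: [-1.0, 0.7, -0.1]
gripper_width: -0.0
```

step_arm --targets '[0,0,-0.002,0,1,0,0,-0.001,0,1,0,0,0,0,1,0,0,0,0,1]'

```text
clock: 24.47
ee_pos: [0.6257, 0.046, 0.0891]
eef_rot: [[0.001, -0.186, -0.983], [-0.0, -0.983, 0.186], [-1.0, -0.0, -0.001]]
wrist_force: [-3.0, -0.3, 9.2]
gripper_width: -0.0002
```

step_arm --targets '[0,0,-0.001,0,1,0,0,0,0,1,0,0,0,0,1]'

```text
clock: 24.72
ee_pos: [0.6257, 0.046, 0.089]
eef_rot: [[0.002, -0.186, -0.983], [-0.0, -0.983, 0.186], [-1.0, -0.0, -0.002]]
wrist_force: [-6.1, -0.8, 15.7]
gripper_width: 0.0
```

step_arm --targets '[0,0,0.02,0,1,0,0,0.03,0,1,0,0,0.035,0,1,0,0,0.035,0,1,0,0,0.035,0,1,0,0,0.01,0,1,-0.0126,-0.0303,0,0,1,-0.0126,-0.0303,0,0,1,-0.0126,-0.0303,0,0,1,-0.0126,-0.0303,0,0,1,-0.0126,-0.0303,0,0,1,-0.0126,-0.0303,0,0,1,0,0,0,0,1,0,0,0,0,1,0,0,0,0,1]'

```text
clock: 25.97
ee_pos: [0.5497, -0.1353, 0.2518]
eef_rot: [[0.0, -0.186, -0.983], [0.001, -0.983, 0.186], [-1.0, -0.001, -0.0]]
wrist_force: [0.4, 0.7, 0.4]
gripper_width: -0.0002
```

Run:
```python
from plan import *; from h import *
print(get_state()['ee_pos'])
a=arc(-1,0,[110,105,95,85,75,65,55,45,35,25,15,8,3,0],r=.065); print(w(0,-.15),a[:2],a[-1],a.round(4)[:,2]); print(np.diff(a,axis=0).round(4))
p=camera('top'); W=cloud(p)
q=W[120:255,245:345].reshape(-1,3); q=q[~np.isnan(q[:,0])]; l=q[:,:2]-C; X=l@ex; Y=l@ey
for x0 in(-.14,-.1,-.05,.08,.12,.15):
  for y0 in (.015,.04,.065):
    k=(abs(X-x0)<.012)&(abs(Y-y0)<.008); print(x0,y0,k.sum(),np.median(q[k,2]).round(4))
cv2.imwrite('pics/t9.png',cv2.resize(p['color'][100:300,160:480],None,fx=2.5,fy=2.5,interpolation=2))
```

```text
[ 0.54973467 -0.13534554  0.25175464]
[ 0.55015001 -0.13389192] [[ 0.55545455 -0.10581845  0.14936992]
 [ 0.55643429 -0.10063329  0.15149108]] [ 0.57252283 -0.01548708  0.095     ] [0.1494 0.1515 0.1543 0.1552 0.1541 0.151  0.1461 0.1395 0.1314 0.122
 0.1117 0.104  0.0984 0.095 ]
[[ 0.001   0.0052  0.0021]
 [ 0.002   0.0108  0.0028]
 [ 0.0021  0.0111  0.0009]
 [ 0.0021  0.0111 -0.0011]
 [ 0.002   0.0108 -0.0031]
 [ 0.0019  0.0101 -0.0049]
 [ 0.0017  0.0091 -0.0066]
 [ 0.0015  0.0078 -0.0081]
 [ 0.0012  0.0063 -0.0094]
 [ 0.0009  0.0046 -0.0103]
 [ 0.0004  0.0021 -0.0077]
 [ 0.0002  0.001  -0.0056]
 [ 0.0001  0.0003 -0.0034]]
-0.14 0.015 39 0.0877
-0.14 0.04 40 0.0886
-0.14 0.065 39 0.0877
-0.1 0.015 38 0.0887
-0.1 0.04 39 0.0873
-0.1 0.065 37 0.086
-0.05 0.015 39 0.0883
-0.05 0.04 39 0.088
-0.05 0.065 39 0.0885
0.08 0.015 37 0.0874
0.08 0.04 36 0.0883
0.08 0.065 38 0.0888
0.12 0.015 35 0.0873
0.12 0.04 34 0.0878
0.12 0.065 36 0.0886
0.15 0.015 36 0.0889
0.15 0.04 35 0.088
0.15 0.065 37 0.0883
```

View pics/t9.png

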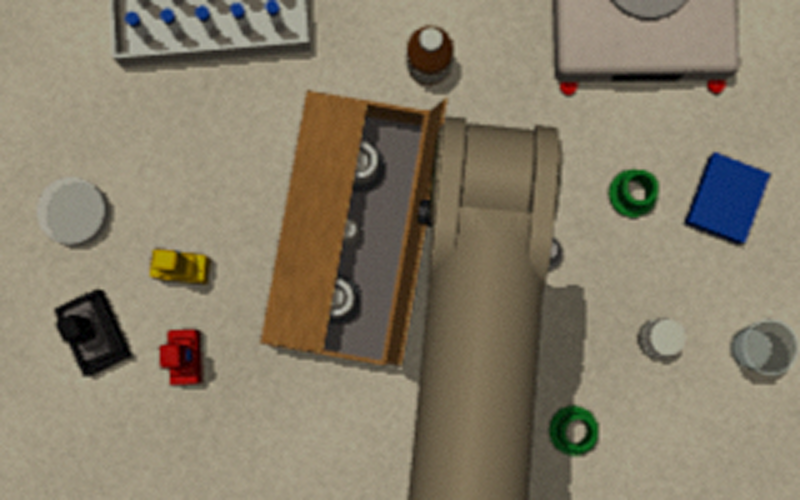

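The short flap is flat (0.088 m everywhere). Now the long flap.

step_arm --targets '[0,0,-0.03,0,1,0,0,-0.03,0,1,0,0,-0.025,0,1,0,0,-0.016,0,1,0,0,0,0,1,0,0,0,0,1,0.003,0.015,0,0,1,0.003,0.015,0,0,1,0.0015,0.007,0.002,0,1,0.002,0.011,0.003,0,1,0.002,0.011,0.001,0,1,0.002,0.011,-0.001,0,1,0,0,0,0,1,0,0,0,0,1,0,0,0,0,1]'

```text
clock: 27.27
ee_pos: [0.563, -0.0663, 0.1556]
eef_rot: [[-0.0, -0.186, -0.982], [-0.0, -0.982, 0.186], [-1.0, 0.0, 0.0]]
wrist_force: [0.1, -0.4, 0.2]
gripper_width: -0.0001
```

step_arm --targets '[0.002,0.0108,-0.003,0,1,0.0019,0.0101,-0.005,0,1,0.0017,0.0091,-0.0066,0,1,0.0015,0.0078,-0.0081,0,1,0.0012,0.0063,-0.0094,0,1,0.0009,0.0046,-0.009,0,1,0,0,0,0,1,0,0,0,0,1,0,0,0,0,1]'

```text
clock: 28.02
ee_pos: [0.5722, -0.0177, 0.1145]
eef_rot: [[-0.0, -0.187, -0.982], [-0.0, -0.982, 0.187], [-1.0, 0.0, 0.0]]
wrist_force: [-0.3, -0.3, 0.4]
gripper_width: -0.0
```

step_arm --targets '[0.0004,0.002,-0.006,0,1,0,0.001,-0.005,0,1,0,0,-0.003,0,1,0,0,0,0,1,0,0,0,0,1,0,0,0,0,1]'

```text
clock: 28.52
ee_pos: [0.5727, -0.0143, 0.1007]
eef_rot: [[-0.0, -0.186, -0.983], [0.0, -0.983, 0.186], [-1.0, 0.0, 0.0]]
wrist_force: [-0.3, -0.2, 0.9]
gripper_width: 0.0001
```

step_arm --targets '[0,0,-0.003,0,1,0,0,-0.002,0,1,0,0,-0.0015,0,1,0,0,0,0,1,0,0,0,0,1,0,0,0,0,1]'

```text
clock: 29.02
ee_pos: [0.5728, -0.0141, 0.0942]
eef_rot: [[0.0, -0.186, -0.983], [0.0, -0.983, 0.186], [-1.0, -0.0, -0.0]]
wrist_force: [-0.3, 0.2, 1.2]
gripper_width: -0.0002
```

step_arm --targets '[0,0,-0.001,0,1,0,0,-0.001,0,1,0,0,0,0,1,0,0,0,0,1]'

```text
clock: 29.35
ee_pos: [0.5729, -0.0141, 0.094]
eef_rot: [[0.001, -0.186, -0.983], [-0.0, -0.983, 0.186], [-1.0, 0.0, -0.001]]
wrist_force: [-6.9, -0.1, 15.3]
gripper_width: -0.0001
```

step_arm --targets '[0,0,0.02,0,1,0,0,0.03,0,1,0,0,0.035,0,1,0,0,0.035,0,1,0,0,0.035,0,1,0,0,0.025,0,1,0,0,0,0,-1,0,0,0,0,-1]'

```text
clock: 30.02
ee_pos: [0.5735, -0.0141, 0.2738]
eef_rot: [[0.003, -0.186, -0.983], [-0.0, -0.983, 0.186], [-1.0, -0.001, -0.003]]
wrist_force: [0.1, 0.9, 0.1]
gripper_width: 0.0232
```

Run:
```python
from plan import *; from h import *
print(get_state()['ee_pos'])
for i in range(2):
    p=camera('top'); W=cloud(p); Z=W[...,2]
    m=np.zeros(Z.shape,bool); m[205:260,170:215]=1
    q=W[m&(Z>.022)&(Z<.046)]; print('dock',len(q),cv2.minAreaRect(q[:,:2].astype(np.float32)))
    q=W[m&(Z>.13)&(Z<.16)]; print('handle top',len(q),q.mean(0),cv2.minAreaRect(q[:,:2].astype(np.float32)))
    q=W[m&(Z>.047)&(Z<.062)]; print('head top',len(q),q.mean(0),cv2.minAreaRect(q[:,:2].astype(np.float32)))
```

```text
[ 0.57351861 -0.01407352  0.27380573]
dock 264 ((0.4514763057231903, 0.35143283009529114), (0.09948394447565079, 0.06638328731060028), 24.26984977722168)
handle top 87 [0.45262672 0.34875462 0.1404352 ] ((0.45282745361328125, 0.3502471148967743), (0.030387187376618385, 0.025900596752762794), 24.172039031982422)
head top 120 [0.44882911 0.3429435  0.05363683] ((0.45221883058547974, 0.34948158264160156), (0.07180579006671906, 0.03779757022857666), 25.100910186767578)
dock 260 ((0.45172563195228577, 0.3509407937526703), (0.09838777780532837, 0.06436576694250107), 23.587570190429688)
handle top 89 [0.45243551 0.34835446 0.14078865] ((0.45254766941070557, 0.34963563084602356), (0.0299825556576252, 0.026388324797153473), 21.452865600585938)
head top 121 [0.45131629 0.34369242 0.05336282] ((0.45242324471473694, 0.34952327609062195), (0.0711742416024208, 0.039253462105989456), 23.065807342529297)
```

step_arm --targets '[-0.0101,0.0303,0,0.1,-1,-0.0101,0.0303,0,0.1,-1,-0.0101,0.0303,0,0.1,-1,-0.0101,0.0303,0,0.1,-1,-0.0101,0.0303,0,0.1,-1,-0.0101,0.0303,0,0.1,-1,-0.0101,0.0303,0,0,-1,-0.0101,0.0303,0,0,-1,-0.0101,0.0303,0,0,-1,-0.0101,0.0303,0,0,-1,-0.0101,0.0303,0,0,-1,-0.01,0.0303,0,0,-1,0,0,0,0,-1,0,0,0,0,-1,0,0,0,0,-1,0,0,0,0,-1]'

```text
clock: 31.45
ee_pos: [0.4523, 0.3479, 0.2712]
eef_rot: [[-0.001, 0.399, -0.917], [-0.001, -0.917, -0.399], [-1.0, 0.001, 0.001]]
wrist_force: [-0.5, -0.1, 0.6]
gripper_width: 0.0858
```

Run:
```python
from plan import *; from h import *
s=get_state(); print(s['ee_pos'],np.degrees(np.arctan2(s['eef_rot'][1][1],s['eef_rot'][0][1])))
p=camera('top'); W=cloud(p)
q=W[120:255,245:345].reshape(-1,3); q=q[~np.isnan(q[:,0])]; l=q[:,:2]-C; X=l@ex; Y=l@ey
for x0 in(-.14,-.1,-.05,.04,.08,.12,.15):
    print(x0,[np.median(q[(abs(X-x0)<.012)&(abs(Y-y0)<.008),2]).round(4) for y0 in (-.07,-.05,-.025,0.0,.015,.03,.06)])
for d in landmark_of(p,'label')[:2]: 
    c,r=d['point'][0]*640,d['point'][1]*400; o=onplane(p,c,r,.094); print('label',d['p'],o,[(o[:2]-C)@ex,(o[:2]-C)@ey])
# white label
g=p['color'].min(2).astype(int); m=(g>150); 
lx=W[...,0:2]-C; XX=lx@ex; YY=lx@ey
k=m&(abs(XX-.04)<.07)&(abs(YY+.028)<.05)&(W[...,2]>.08)
q=W[k][:,:2]; print(k.sum(),cv2.minAreaRect(q.astype(np.float32)))
print('expected',w(.04,-.028))
cv2.imwrite('pics/t11.png',cv2.resize(p['color'][100:300,160:480],None,fx=2.5,fy=2.5,interpolation=2))
```

```text
[0.45229265 0.34789478 0.27120445] -66.4604251957218
-0.14 [np.float64(0.0938), np.float64(0.0931), np.float64(0.0933), np.float64(0.0937), np.float64(0.0914), np.float64(0.0879), np.float64(0.0879)]
-0.1 [np.float64(0.0927), np.float64(0.0932), np.float64(0.0926), np.float64(0.0933), np.float64(0.09), np.float64(0.0887), np.float64(0.0887)]
-0.05 [np.float64(0.0939), np.float64(0.0942), np.float64(0.0928), np.float64(0.0924), np.float64(0.0902), np.float64(0.0877), np.float64(0.0867)]
0.04 [np.float64(0.092), np.float64(0.0934), np.float64(0.0936), np.float64(0.094), np.float64(0.0909), np.float64(0.0882), np.float64(0.0889)]
0.08 [np.float64(0.0943), np.float64(0.0928), np.float64(0.0937), np.float64(0.0933), np.float64(0.0909), np.float64(0.0882), np.float64(0.0873)]
0.12 [np.float64(0.0941), np.float64(0.0931), np.float64(0.0934), np.float64(0.0933), np.float64(0.0904), np.float64(0.0884), np.float64(0.0872)]
0.15 [np.float64(0.0944), np.float64(0.0917), np.float64(0.0941), np.float64(0.0932), np.float64(0.0912), np.float64(0.0881), np.float64(0.089)]
label 0.63 [ 0.61068184 -0.03001341  0.094     ] [np.float64(0.040192584178402456), np.float64(-0.036688901985991916)]
35 ((0.6148726940155029, -0.019367968663573265), (0.04416073113679886, 0.08329639583826065), 79.51728057861328)
expected [ 0.61210585 -0.02143982]
```

View pics/t11.png

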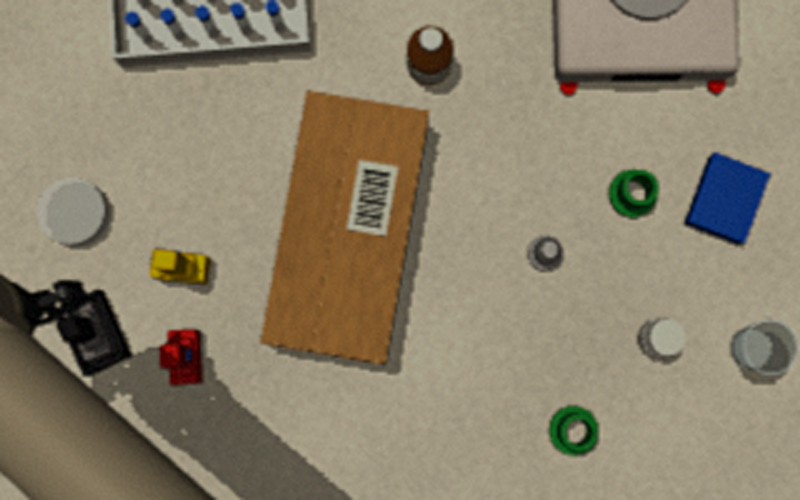

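Closed carton: flaps at 0.0935 and 0.088 m, label around crop (372,198). The gripper is over the black scanner; descending.

step_arm --targets '[0,0.0015,-0.025,0,-1,0,0,-0.03,0,-1,0,0,-0.03,0,-1,0,0,-0.03,0,-1,0,0,-0.03,0,-1,0,0,-0.025,0,-1,0,0,-0.012,0,-1,0,0,-0.005,0,-1,0,0,0,0,-1,0,0,0,0,-1,0,0,0,0,-1,0,0,0,0,-1]'

```text
clock: 32.55
ee_pos: [0.4525, 0.3516, 0.0868]
eef_rot: [[0.002, 0.401, -0.916], [0.002, -0.916, -0.401], [-1.0, -0.0, -0.003]]
wrist_force: [-0.8, -0.2, 0.2]
gripper_width: 0.0854
```

Run:
```python
from plan import *; from h import *
s=get_state(); print(s['ee_pos'])
p=camera('side'); cv2.imwrite('pics/s12.png',cv2.resize(p['color'][60:200,200:380],None,fx=4,fy=4,interpolation=2))
t=camera('top'); print(onplane(t,309,179.4,.094))
```

```text
[0.45245073 0.3516202  0.08683675]
[ 0.61109186 -0.02153095  0.094     ]
```

View pics/s12.png

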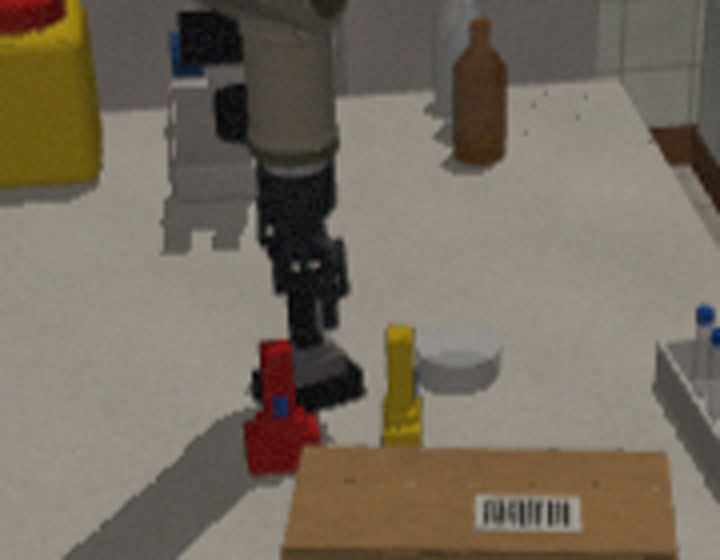

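step_arm --targets '[0,-0.002,-0.002,0,-1,0,0,0,0,-1,0,0,0,0,-1,0,0,0,0,1,0,0,0,0,1,0,0,0,0,1,0,0,0,0,1,0,0,0,0,1,0,0,0,0,1,0,0,0,0,1,0,0,0,0,1,0,0,0,0,1]' --squeeze 60

```text
clock: 33.65
ee_pos: [0.4516, 0.349, 0.0831]
eef_rot: [[-0.0, 0.401, -0.916], [0.0, -0.916, -0.401], [-1.0, -0.0, -0.0]]
wrist_force: [-0.7, 0.4, -1.5]
gripper_width: 0.0254
```

step_arm --targets '[0,0,0.01,0,1,0,0,0.015,0,1,0,0,0.02,0,1,0,0,0.03,0,1,0,0,0.03,0,1,0,0,0.03,0,1,0,0,0.03,0,1,0,0,0.02,0,1,0,0,0,0,1,0,0,0,0,1,0,0,0,0,1,0,0,0,0,1]'

```text
clock: 34.65
ee_pos: [0.4511, 0.3482, 0.2666]
eef_rot: [[-0.002, 0.401, -0.916], [-0.002, -0.916, -0.401], [-1.0, 0.001, 0.003]]
wrist_force: [-0.1, 0.1, -2.5]
gripper_width: 0.0254
```

Run:
```python
from plan import *; from h import *
s=get_state(); print(s['ee_pos'],s['gripper_width'])
p=camera('side'); cv2.imwrite('pics/s13.png',cv2.resize(p['color'][40:200,200:380],None,fx=4,fy=3.7,interpolation=2))
W=cloud(p)
for d in trace(p,'scanner'):
    q=W[d['mask']]; q=q[~np.isnan(q[:,0])]
    if len(q): print(d['p'],q.min(0).round(3),q.max(0).round(3),np.median(q,0).round(3))
```

```text
[0.45111065 0.34822386 0.26657739] 0.025414640444555218
0.78 [ 0.415  0.311 -0.003] [0.527 0.83  0.323] [0.448 0.334 0.231]
0.64 [ 0.381  0.118 -0.001] [0.449 0.253 0.138] [0.415 0.214 0.048]
0.64 [ 0.516  0.194 -0.003] [0.558 0.349 0.137] [0.535 0.219 0.066]
0.56 [ 0.408 -0.094 -0.004] [0.781 0.111 0.1  ] [ 0.575 -0.023  0.094]
0.42 [ 0.405 -0.421  0.   ] [ 0.456 -0.342  0.078] [ 0.43  -0.409  0.054]
```

View pics/s13.png

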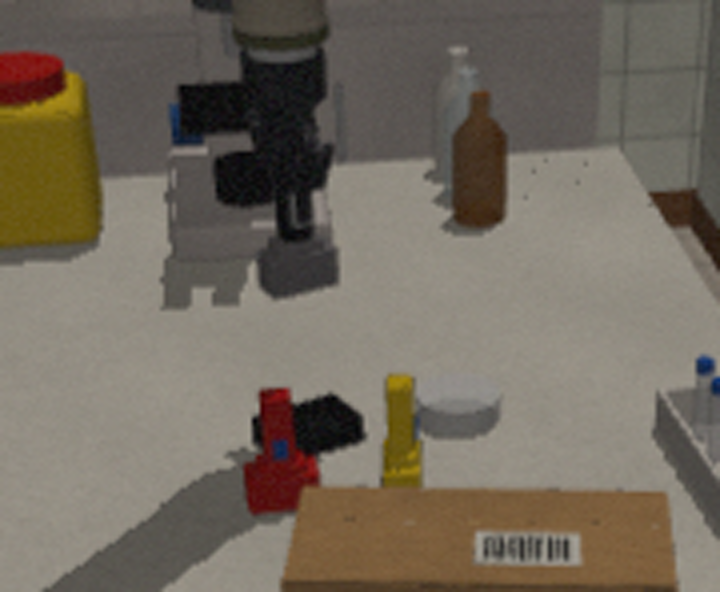

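step_arm --targets '[0.0114,-0.0265,0.002,-0.1,1,0.0114,-0.0265,0,-0.1,1,0.0114,-0.0265,0,-0.1,1,0.0114,-0.0265,0,-0.1,1,0.0114,-0.0265,0,-0.1,1,0.0114,-0.0265,0,-0.1,1,0.0114,-0.0265,0,0,1,0.0114,-0.0265,0,0,1,0.0114,-0.0265,0,0,1,0.0114,-0.0265,0,0,1,0.0114,-0.0265,0,0,1,0.0114,-0.0265,0,0,1,0.0114,-0.0265,0,0,1,0.0114,-0.026,0,0,1,0,0,0,0,1,0,0,0,0,1,0,0,0,0,1,0,0,0,0,1,0,0,0,0,1]'

```text
clock: 36.33
ee_pos: [0.6109, -0.0199, 0.2702]
eef_rot: [[-0.0, -0.184, -0.983], [0.001, -0.983, 0.184], [-1.0, -0.0, 0.0]]
wrist_force: [0.6, -0.7, -1.6]
gripper_width: 0.0252
```

Run:
```python
from plan import *; from h import *
s=get_state(); print(s['ee_pos'],np.degrees(np.arctan2(s['eef_rot'][1][1],s['eef_rot'][0][1])),np.round(s['eef_rot'],4).tolist(),s['gripper_width'])
p=camera('side'); cv2.imwrite('pics/s14.png',cv2.resize(p['color'][60:220,240:420],None,fx=4,fy=3.7,interpolation=2))
W=cloud(p); R,t=RT(p)
# head points around expected
l=(W[...,:2]-[.6115,-.0215]); X=l@ex; Y=l@ey; k=(abs(X)<.05)&(abs(Y)<.04)&(W[...,2]>.15)&(W[...,2]<.23)
q=W[k]; print(k.sum(),q.min(0),q.max(0),X[k].min(),X[k].max(),np.median(Y[k]),np.polyfit(X[k],Y[k],1))
z=q[:,2]; 
for a in np.arange(.16,.235,.005): print(round(a,3),((z>a)&(z<a+.005)).sum(),end=' ')
```

```text
[ 0.61093343 -0.01993611  0.27016094] -100.58952254973954 [[-0.0001, -0.1838, -0.983], [0.0005, -0.983, 0.1838], [-1.0, -0.0005, 0.0002]] 0.02521175808206267
202 [ 0.574682   -0.04995945  0.19600646] [ 0.645257   -0.02841095  0.22993617] -0.03358425207086272 0.0372417093419044 -0.018155244095864005 [ 0.00586546 -0.01795176]
0.16 0 0.165 0 0.17 0 0.175 0 0.18 0 0.185 0 0.19 0 0.195 18 0.2 31 0.205 28 0.21 31 0.215 35 0.22 29 0.225 30 0.23 0
```

View pics/s14.png

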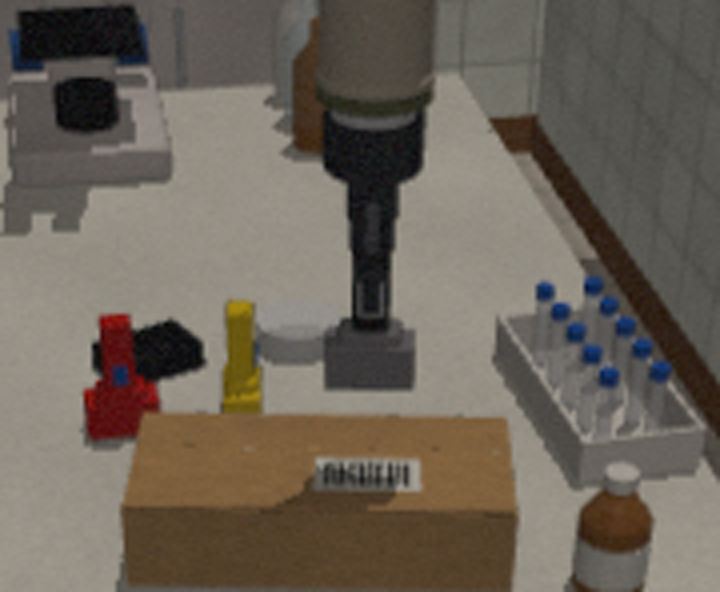

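Head centred over the label within about 2 mm, squarely down, with its base about 0.195 m up. Small trim, then hold for well over a second.

step_arm --targets '[-0.001,-0.0015,-0.001,0,1,0,0,0,0,1,0,0,0,0,1,0,0,0,0,1,0,0,0,0,1,0,0,0,0,1,0,0,0,0,1,0,0,0,0,1,0,0,0,0,1,0,0,0,0,1,0,0,0,0,1,0,0,0,0,1,0,0,0,0,1,0,0,0,0,1,0,0,0,0,1,0,0,0,0,1,0,0,0,0,1,0,0,0,0,1,0,0,0,0,1,0,0,0,0,1]'

```text
clock: 38.05
ee_pos: [0.6103, -0.0231, 0.2692]
eef_rot: [[0.0, -0.186, -0.983], [0.0, -0.983, 0.186], [-1.0, -0.0, -0.0]]
wrist_force: [0.2, -1.2, -2.3]
gripper_width: 0.0254
```

step_arm --targets '[0,0,0,0,1,0,0,0,0,1,0,0,0,0,1,0,0,0,0,1,0,0,0,0,1,0,0,0,0,1,0,0,0,0,1,0,0,0,0,1,0,0,0,0,1,0,0,0,0,1,0,0,0,0,1,0,0,0,0,1]'

```text
clock: 39.05
ee_pos: [0.6102, -0.0231, 0.2692]
eef_rot: [[0.0, -0.186, -0.983], [0.0, -0.983, 0.186], [-1.0, -0.0, -0.0]]
wrist_force: [0.1, 0.4, -1.5]
gripper_width: 0.0254
```

Held over 2 s, motionless. Returning to the dock.

step_arm --targets '[-0.0113,0.0266,0,0.1,1,-0.0113,0.0266,0,0.1,1,-0.0113,0.0266,0,0.1,1,-0.0113,0.0266,0,0.1,1,-0.0113,0.0266,0,0.1,1,-0.0113,0.0266,0,0.1,1,-0.0113,0.0266,0,0,1,-0.0113,0.0266,0,0,1,-0.0113,0.0266,0,0,1,-0.0113,0.0266,0,0,1,-0.0113,0.0266,0,0,1,-0.0113,0.0266,0,0,1,-0.0113,0.0266,0,0,1,-0.0113,0.0266,0,0,1,0,0,0,0,1,0,0,0,0,1,0,0,0,0,1,0,0,0,0,1,0,0,0,0,1]'

```text
clock: 40.63
ee_pos: [0.453, 0.3481, 0.2691]
eef_rot: [[0.0, 0.399, -0.917], [-0.0, -0.917, -0.399], [-1.0, 0.001, -0.0]]
wrist_force: [0.1, -0.2, -2.4]
gripper_width: 0.0255
```

Run:
```python
from h import *
s=get_state(); print(s['ee_pos'],np.degrees(np.arctan2(s['eef_rot'][1][1],s['eef_rot'][0][1])),s['gripper_width'])
```

```text
[0.45297552 0.34805773 0.26914749] -66.48295218429871 0.02545976622792567
```

Aligned within about 1 mm. Lowering to just above the dock rim, then into the pocket.

step_arm --targets '[-0.001,0.001,-0.025,0,1,0,0,-0.03,0,1,0,0,-0.03,0,1,0,0,-0.025,0,1,0,0,-0.015,0,1,0,0,-0.01,0,1,0,0,0,0,1,0,0,0,0,1,0,0,0,0,1,0,0,0,0,1]'

```text
clock: 41.47
ee_pos: [0.4518, 0.3509, 0.1357]
eef_rot: [[0.002, 0.401, -0.916], [0.002, -0.916, -0.401], [-1.0, -0.001, -0.003]]
wrist_force: [-0.6, -0.2, -2.6]
gripper_width: 0.0254
```

step_arm --targets '[0,-0.0015,-0.008,0,1,0,0,-0.008,0,1,0,0,-0.008,0,1,0,0,-0.008,0,1,0,0,-0.008,0,1,0,0,-0.006,0,1,0,0,-0.004,0,1,0,0,0,0,1,0,0,0,0,1,0,0,0,0,1]'

```text
clock: 42.3
ee_pos: [0.4511, 0.349, 0.0842]
eef_rot: [[0.0, 0.401, -0.916], [0.0, -0.916, -0.401], [-1.0, -0.0, -0.0]]
wrist_force: [0.8, -0.2, -1.4]
gripper_width: 0.0254
```

step_arm --targets '[0,0,-0.001,0,1,0,0,0,0,1,0,0,0,0,1,0,0,0,0,0,0,0,0,0,-1,0,0,0,0,-1,0,0,0,0,-1,0,0,0,0,-1,0,0,0,0,-1,0,0,0,0,-1]'

```text
clock: 43.13
ee_pos: [0.4511, 0.3488, 0.0832]
eef_rot: [[0.0, 0.401, -0.916], [0.0, -0.916, -0.401], [-1.0, -0.0, -0.0]]
wrist_force: [-0.3, 0.1, -0.7]
gripper_width: 0.0855
```

step_arm --targets '[0,0,0.01,0,-1,0,0,0.02,0,-1,0,0,0.03,0,-1,0,0,0.035,0,-1,0,0,0.035,0,-1,0,0,0.035,0,-1,0,0,0.02,0,-1,0.02,-0.03,0,0,-1,0.02,-0.03,0,0,-1,0.02,-0.03,0,0,-1,0.02,-0.03,0,0,-1,0.02,-0.03,0,0,-1,0.02,-0.03,0,0,-1,0,0,0,0,-1,0,0,0,0,-1,0,0,0,0,-1]'

```text
clock: 44.47
ee_pos: [0.5708, 0.1693, 0.2687]
eef_rot: [[0.0, 0.401, -0.916], [0.001, -0.916, -0.401], [-1.0, -0.001, -0.0]]
wrist_force: [-0.0, 0.3, -0.4]
gripper_width: 0.0853
```

Run:
```python
from plan import *; from h import *
p=camera('top'); W=cloud(p); Z=W[...,2]
m=np.zeros(Z.shape,bool); m[205:260,170:215]=1
q=W[m&(Z>.022)&(Z<.046)]; print('dock',len(q),cv2.minAreaRect(q[:,:2].astype(np.float32)))
q=W[m&(Z>.13)&(Z<.16)]; print('handle top',len(q),q.mean(0),cv2.minAreaRect(q[:,:2].astype(np.float32)))
q=W[m&(Z>.047)&(Z<.062)]; print('head top',len(q),cv2.minAreaRect(q[:,:2].astype(np.float32)))
cv2.imwrite('pics/t15.png',cv2.resize(p['color'][100:300,160:480],None,fx=2.5,fy=2.5,interpolation=2))
```

```text
dock 264 ((0.45157721638679504, 0.3512492775917053), (0.09821447730064392, 0.0666588768362999), 24.39117431640625)
handle top 88 [0.45252871 0.34637783 0.14099598] ((0.4526801109313965, 0.34697702527046204), (0.02911526896059513, 0.026375796645879745), 27.649288177490234)
head top 123 ((0.45216092467308044, 0.3460003137588501), (0.07139801979064941, 0.03765566647052765), 20.680953979492188)
```

View pics/t15.png

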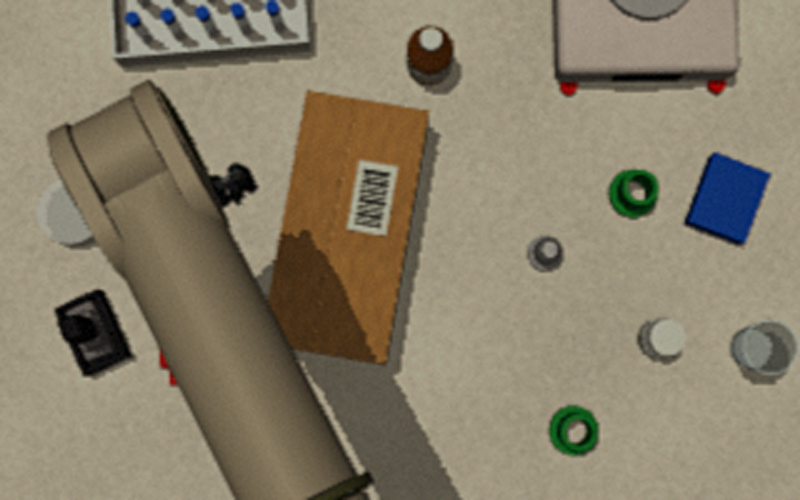

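Run:
```python
from h import *
p=camera('side'); save(p,'fin'); s=get_state(); print(s['joint_velocities'].round(3) if hasattr(s['joint_velocities'],'round') else s['joint_velocities'])
cv2.imwrite('pics/fin.png',cv2.resize(p['color'][100:350,200:440],None,fx=2.4,fy=2.4))
```

```text
[-0.009 -0.001  0.001  0.003  0.002 -0.003  0.002]
```

View pics/fin.png

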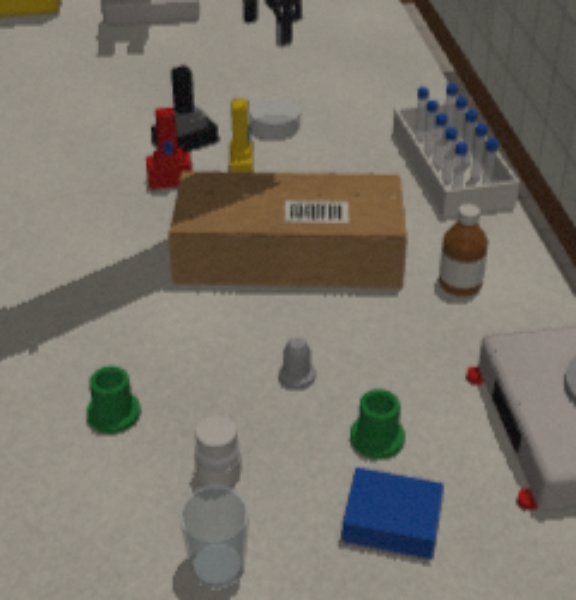

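The side view shows the carton closed with its label up (315,212), the scanner upright in its dock (182,100), and the bystanders where they were. Handing in.

```bash
python3 -c "
from plant import job_done
print(job_done())"
```

```text
the job is handed in; nothing more can be done
None
```

The job is done and handed in at about 45 s of the 210 s allowed; no verdict is reported.

- **Tubes:** There were two aluminium tubes on the bench. They now sit flange down on spindles 2 and 0, with their tops at equal height when last checked before the flaps closed. I left the two green look-alikes alone.
- **Flaps:** The short flap went down first and measured 0.088 m all over. The long flap over it measured about 0.0935 m. Both agree with lying flat.
- **Scan:** I held the black scanner motionless for about 2 s. It was roughly 10 cm above the label centre, within about 2 mm, looking straight down with its reading line along the bars.
- **Dock:** The scanner stands upright in its dock at its original height. It sits about 3 mm to one side of where it started, inside the pocket's slack.
- **Final pictures:** None of the other bench items visible in them had moved, and the robot was touching nothing. The highest wrist force I read was about 17 N, and none of my checks failed.

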